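Hold a readout board on the long probes of a spring test fixture

TASK

Test the small readout board: set it flat in the nest of the test fixture, inside the locating pins, with its two coax sockets towards the gate's hinge; let go of it without dropping it in. Then take the sprung gate by its grip bar, swing it down until the pushers have sunk the board and its carrier half of the carrier's travel (7 of 14 mm, gate level), so that only the long probes touch, and keep it there: the program finishes while still holding the gate down against its springs. Never press the carrier through to its bottom, and leave the other things on the bench where they are.

Things in the scene. Friction and masses are not known exactly. Their poses are not given: they have to be found in the camera images.
- fixture: bed-of-nails board test fixture, fixed to the bench: black box 260 x 180 mm, 65 mm high, with an aluminium top plate to 70 mm. Origin: centre of its underside, on the bench; x axis points from the grip-bar side (front, nearer the robot) to the hinge side (back), z up. The nest is over its centre, the gate is hinged at its back.
- nest (a point): centre of the nest's floor, the dark carrier plate (116 x 94 x 6 mm) over the fixture's centre, 90 mm above the bench when up; axes as the fixture's. Eight locating pins 12 mm tall, 8 mm thick, tapered above 5 mm, at (+-47.5, +-20) and (+-32, +-37.5) mm, leave the board 1.5 mm of play on every side; the middle of each side is free.
- carrier (a joint): how far the nest's carrier is pressed down, in m: 0 is up, 0.014 is its bottom stop. It moves straight down on springs: 5.4 N to start, 18 N at the bottom (11.7 N at 0.007).
- gate_angle (a joint): angle of the gate, rad: 0 is level over the nest, 1.5 is open (upright), where a spring holds it; it springs open if let go. Once the pushers are on the board in the nest, the carrier is pressed by 0.007 - 0.105*sin(angle) m: first touch at about 0.067, half travel at 0, bottom at -0.067.
- hinge (a point): middle of the gate's hinge axis, which runs along the fixture's y: 105 mm behind the fixture's centre and 88 mm above the bench.
- bar (a point): grip bar of the gate, across the free ends of its side arms, along the fixture's y: black rubber middle 96 mm long, 16 mm thick. The point is its middle. Gate level: 210 mm in front of the hinge, 20 mm above it (108 mm above the bench, 38 above the top plate). Gate open: 299 mm above the bench. Clear for 70 mm on the gate's side. Pressing it takes up to 5 N, at half travel 8 to 11 N.
- gate: the fixture's gate: two aluminium side arms 140 mm apart, the grip bar across their free ends and, midway, a bridge (50 x 132 x 8 mm) with two white pushers, 8 mm thick, that land on the board's bare margins either side of its can, 105 mm from the hinge axis. Origin: middle of the hinge axis; with the gate level its axes are the fixture's (the gate reaches to -x).
- board: small readout board, about 70 g: green, 84 x 64 x 3 mm, with a tin shield can 40 (x) x 36 (y) mm at its centre, its top 17 mm above the underside; two brass coax sockets 14 mm tall at the +x end, a black pin header at the -x end. Origin: centre of the underside; z up. Grip it across the can's 36 mm, above the 3 mm board. Starts on the bench left or right of the fixture.
- sockets (a point): on the board's top, midway between the two coax sockets: 33 mm along the board's x from its origin.
- power_board: bystander: longer green circuit board, 118 x 60 mm, with a dark finned heat sink (no shield can), three coax sockets and two small cans; origin at the centre of its underside. Lies on the other side of the fixture.
- screwdriver: bystander: screwdriver 170 mm long lying to the left
- wrench: bystander: steel wrench 150 mm long lying to the robot's right
- multimeter: bystander: handheld multimeter 190 x 90 x 34 mm lying to the left, origin at the centre of its underside
- attenuator: bystander: aluminium step attenuator 110 x 56 x 40 mm with toggles, to the right
- tray: bystander: black tray 100 x 150 x 45 mm with coax connectors, to the right
- solvent: bystander: white bottle 140 mm tall, 56 mm thick, to the left

How it is judged:
On the way:
1. the board lies flat in the nest between the pins, sockets towards the hinge, and has been let go (horizontal distance between board and nest below 0.0045 m and z of board in the frame of nest between -0.002 and 0.002 m and angle between board's own z axis and vertical below 0.04 rad and x of sockets in the frame of nest above 0.027 m and contact force between each of the fingers, gate and board below 0.1 N), for 0.3 s.
At the end, for the whole second after the job is handed in: Fingers still bear on the gate (over 2 N) at its bar, gate at rest; pushers bear on the board (over 4 N), carrier pressed 7 mm, give or take 2.5; board flat in the nest (within 4.5 mm of centre), sockets towards the hinge, untouched by the fingers (value of joint carrier between 0.0045 and 0.0095 m and velocity of joint gate_angle between -0.05 and 0.05 rad/s and contact force between gate and board above 4 N and contact force between the fingers and gate above 2 N and distance between the grasp point and bar below 0.07 m and contact force between the fingers and board below 0.1 N and horizontal distance between board and nest below 0.0045 m and z of board in the frame of nest between -0.003 and 0.002 m and angle between board's own z axis and vertical below 0.04 rad and x of sockets in the frame of nest above 0.027 m); the arm keeps its last pose, push and grip.
It fails at once if the carrier is pressed through to its bottom (over 12.5 mm) (value of joint carrier above 0.0125 m).
It fails at once if the board is dropped (falls freely by more than about 2 cm) (contact force between anything else and board below 0.01 N and linear speed of board above 0.65 m/s).
It fails at once if another thing on the bench is shifted by more than 3 cm (distance of any of power_board, screwdriver, wrench, multimeter, attenuator, tray, solvent from where it was at the start of the episode above 0.03 m).
It also fails if it takes over 67 s, if anything falls off the work surface, if the arm or the gripper's body presses on something with over 40 N, if the wrist force passes 120 N, or if a joint passes its speed limit or range.

ROBOT

A 7-joint arm with a two-finger parallel gripper is mounted at the origin on the work surface. World frame = base frame: x ahead of the robot, y to its left, z up, the work surface at z = 0. Lengths are in m, angles in rad, forces in N, time in s.
With the tool pointing down it reaches from about 0.4 to 0.85 m from the base axis. Payload 4.5 kg.
Tool frame: the origin (TCP) lies midway between the tips of the shut fingers; the grasp point (between the pads) lies behind it (r.grip_point_offset is the z of the grasp point in the tool frame, in m); z points along the fingers, y is the line along which they close (so a half turn about z gives the same grasp; the last joint's range is limited). The gripper opens to 88 mm and grips with 3 to 60 N. Pads are 18 mm wide; open, the fingers measure 123 mm over their backs; the gripper's body (75 mm by 187 mm) begins 45 mm behind the grasp point.
Start: joints at [1.136, 0.689, -0.195, 1.565, 0.157, 0.902, -0.215], TCP at [0.282, -0.558, 0.207] pointing down, gripper open.
Joint ranges: [-3.01, 3.01], [-0.46, 2.08], [-1.47, 1.51], [0.13, 2.56], [-1, 4.14], [0.04, 2.09], [-2.66, 2.66]. Speed limits (rad/s): [2.57, 2.57, 3.14, 3.14, 3.14, 3.14, 3.14].

INTERFACE

Orientations are given as a unit quaternion [x, y, z, w].
In Python, from plant import r, optics, workorder gives the robot as it stands.
- The arm moves only by the shell command python3 -m creep 'ROWS' [FORCE]. ROWS is JSON, a list of rows, each an object of numbers: "grip": the gripper command: -1 is shut, 1 is fully open, values between are in proportion; "tx", "ty", "tz": the shift along the tool's x, y, z in cm; "spin": the turn about the tool's z in degrees. In form: [{"grip": .., "tx": .., "ty": .., "tz": .., "spin": ..}, ...]. A call has 1 to 8 rows; each row shifts and turns the commanded pose from where the row before left it, along the tool's axes as they then stand; what a row does not reach is not made up. A row lasts 1/12 s, in which the tool goes at most 41.7 mm and 7.16 degrees, less where a joint would pass 70% of its speed; a pose out of reach is approached as far as the arm can. A call with a gripper value outside its range is refused whole. The fingers move at their own pace and stop on an object; FORCE is the grip in N (left out, the last holds). Time passes only in rows, so rows that do not move let the fingers close. It gives the time, the measured TCP pose, the force, the opening and the grip force at its end, in the units of the state.
- r.get_state(): the state, without advancing time (a new reading comes with each control period).
- optics.snapshot(name): name is "side" or "top" or "wrist"; returns (picture, depth): 400x640x3 uint8, red, green, blue; 400x640 float32, m along the optical axis (not along the pixel's ray), 0 where there is no reading.
- optics.get_calibration(name): a dict with "fx", "fy", "cx", "cy" (pixels), "D" ([k1, k2, p1, p2, k3] as OpenCV has them; the pictures are not rectified), "extrinsics" (4x4, takes a point from world to camera coordinates). Camera axes: x right, y down, z forward; pixel columns grow to the right and rows downward; lengths in m; the calibration is good to about 2 mm. A picture is of the moment at which its call begins: read the wrist's pose just before it. get_calibration takes no time and is no camera call; for the wrist camera it gives the pose at the moment of the call.
- workorder.finish_job(): hands the job in; it is judged then, once.
The state is a dict: "clock": time; "q": joint angles; "qd": joint speeds; "joint_torque": joint torques, N m; "tool_pos": TCP position; "eef_rot": TCP orientation; "contact_force": force on the tool from outside, world axes, zero at the start; "moment": the same for the moment, N m; "opening": opening from 0.0 (shut) to 1.0 (fully open); "finger_force": force on a finger pad.
Only numpy, scipy, OpenCV 4.12 (cv2) and the standard library are available. Lean on these libraries where they do the work, as an engineer would, in place of code of your own. Each camera call takes 0.05 s, during which the arm holds its last target. There are 200 camera calls.

## Working session

There is one attempt and no reset: what is moved stays moved. The work goes in short steps, Python scripts to look and compute and a shell command to move; the robot and the scene stay as the last step left them, time stands still between calls to the robot, and variables do not carry over. Pictures are saved under pics/ and viewed, at most 10 in all, crops included, and the job is handed in when it is done.

```bash
ls; mkdir -p pics; python3 - <<'E'
from plant import r, optics
import cv2, numpy as np
s=r.get_state(); print({k:np.round(v,3) for k,v in s.items()}, r.grip_point_offset)
for n in("top","side"):
    p,d=optics.snapshot(n); cv2.imwrite(f"pics/{n}0.png",p[:,:,::-1]); np.savez(f"pics/{n}0.npz",p=p,d=d)
    c=optics.get_calibration(n); print(n,{k:np.round(v,3) for k,v in c.items()})
E
```

```text
pics
{'clock': np.float64(0.0), 'q': array([ 1.136,  0.69 , -0.195,  1.566,  0.157,  0.903, -0.215]), 'qd': array([-0.   ,  0.   ,  0.002,  0.   , -0.002,  0.   , -0.001]), 'joint_torque': array([-0.0000e+00, -5.2756e+01, -1.2670e+00, -1.5343e+01, -5.3000e-02,
        7.0000e-03,  0.0000e+00]), 'tool_pos': array([ 0.282, -0.557,  0.206]), 'eef_rot': array([ 0.973,  0.232, -0.   , -0.001]), 'contact_force': array([-0.016,  0.65 , -0.454]), 'moment': array([ 0.01 , -0.014, -0.011]), 'finger_force': np.float64(0.0), 'opening': np.float64(0.997)} -0.0187
top {'fx': np.float64(432.225), 'fy': np.float64(432.225), 'cx': np.float64(325.577), 'cy': np.float64(194.401), 'D': array([-0.029,  0.   ,  0.   ,  0.   ,  0.   ]), 'extrinsics': array([[ 0.024, -1.   ,  0.019, -0.025],
       [-0.997, -0.025, -0.071,  0.548],
       [ 0.072, -0.017, -0.997,  1.41 ],
       [ 0.   ,  0.   ,  0.   ,  1.   ]])}
side {'fx': np.float64(375.366), 'fy': np.float64(375.366), 'cx': np.float64(321.894), 'cy': np.float64(200.414), 'D': array([-0.074,  0.   ,  0.   ,  0.   ,  0.   ]), 'extrinsics': array([[-0.92 , -0.391,  0.02 ,  0.495],
       [-0.224,  0.484, -0.846,  0.216],
       [ 0.321, -0.783, -0.532,  1.215],
       [ 0.   ,  0.   ,  0.   ,  1.   ]])}
```

View pics/top0.png

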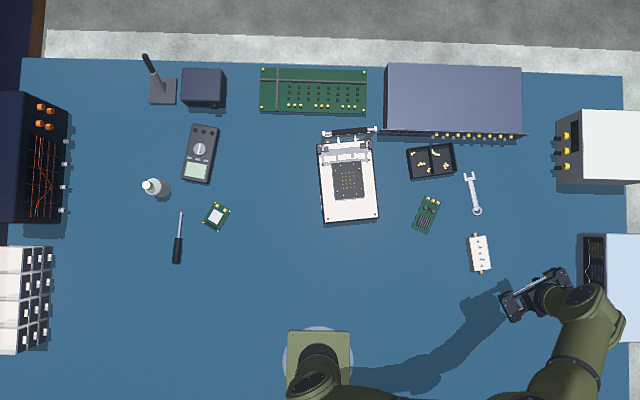

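View pics/side0.png

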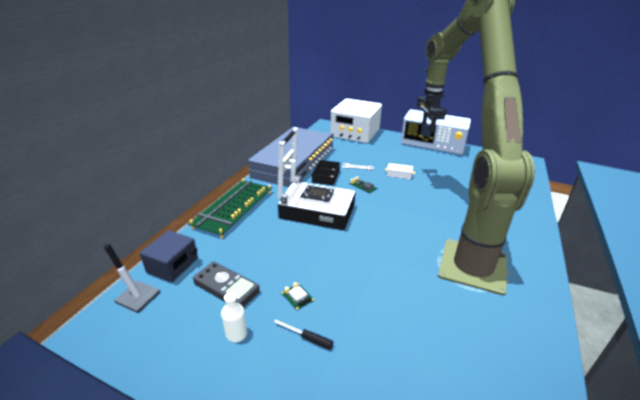

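The top view shows the readout board with its bright can at (216,215), left of the fixture. The fixture is at (349,180) with the dark nest at (349,181) and the upright gate at about (348,132); the power board is at (426,214). The side view agrees: board at (297,294), fixture at (316,203).

```bash
cat > h.py <<'E'
import cv2, numpy as np
from plant import r, optics
def cal(n):
    c=optics.get_calibration(n); K=np.array([[c["fx"],0,c["cx"]],[0,c["fy"],c["cy"]],[0,0,1]]); return K,np.array(c["D"]),np.array(c["extrinsics"])
def ray(C,px,z):
    K,D,E=C; u=cv2.undistortPoints(np.array(px,float).reshape(-1,1,2),K,D).reshape(-1,2)
    d=np.c_[u,np.ones(len(u))]@E[:3,:3]; o=-E[:3,:3].T@E[:3,3]
    return o+d*((z-o[2])/d[:,2])[:,None]
def comps(m,amin,amax,roi=None):
    if roi is not None:
        k=np.zeros_like(m); x0,y0,x1,y1=roi; k[y0:y1,x0:x1]=1; m=m*k
    cs,_=cv2.findContours(m.astype(np.uint8),cv2.RETR_EXTERNAL,cv2.CHAIN_APPROX_NONE)
    return sorted([c for c in cs if amin<=cv2.contourArea(c)<=amax],key=cv2.contourArea,reverse=True)
def rect(C,c,z):
    p=ray(C,c.reshape(-1,2),z)[:,:2]; (x,y),(w,h),a=cv2.minAreaRect((p*1000).astype(np.float32)); return np.round([x,y,w,h,a],1)
E
python3 - <<'E'
from h import *
C=cal("top"); p=np.load("pics/top0.npz")["p"]; hsv=cv2.cvtColor(p,cv2.COLOR_RGB2HSV)
H,S,V=[hsv[:,:,i].astype(int) for i in range(3)]
for nm,m,roi,z in (("can",(V>150)&(S<60),(195,195,240,240),.017),("brd",((H<85)&(S>60))|((V>140)&(S<70)),(195,195,240,240),.003),("brass",(H>15)&(H<35)&(S>100)&(V>90),(195,195,240,240),.014),("plate",(V>150)&(S<60),(310,138,390,230),.07),("nest",(V<110),(328,158,370,205),.09)):
    for c in comps(m,3,1e5,roi)[:3]: print(nm,cv2.contourArea(c),rect(C,c,z),c.reshape(-1,2).mean(0))
big=cv2.resize(np.hstack([p[190:245,190:245],p[125:235,300:400][:55]*1]),None,fx=5,fy=5,interpolation=0)
a=cv2.resize(p[193:238,193:238],(400,400),interpolation=0); b=cv2.resize(p[125:229,300:400],(400,416),interpolation=0)[:400]
cv2.imwrite("pics/c1.png",np.hstack([a,b])[:,:,::-1])
E
```

```text
can 115.0 [468.2 351.   36.9  40.2  59.7] [215.10526316 216.10526316]
brd 358.5 [468.1 350.7  61.5  82.1  61.2] [215.68965517 216.45977011]
brass 6.5 [503.9 347.4  11.9   8.8  65. ] [217.11111111 205.44444444]
plate 3881.0 [599.1 -77.7 265.5 171.    6.9] [346.09931507 176.73630137]
plate 6.0 [ 715.6 -139.8    7.1   21.8   72.7] [366.92857143 143.        ]
nest 945.0 [592.  -77.6 116.   93.3   7. ] [346.74285714 180.93571429]
```

View pics/c1.png

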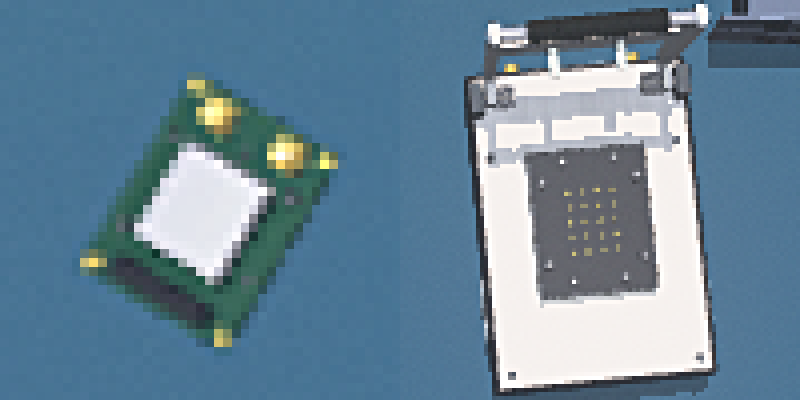

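```bash
cat >> h.py <<'E'
def go(x,y,z,yaw):
    "needed tool shift (cm) and spin (deg); shifts in axes BEFORE spin"
    from scipy.spatial.transform import Rotation as R
    s=r.get_state(); M=R.from_quat(s["eef_rot"]).as_matrix(); d=M.T@(np.array([x,y,z])-s["tool_pos"])*100
    y0=np.degrees(np.arctan2(M[1,0],M[0,0])); sp=-((yaw-y0+180)%360-180)
    print("t",round(s["clock"],2),"pos",s["tool_pos"].round(4),"yaw",y0.round(2),"tilt",np.degrees(np.arccos(-M[2,2])).round(2),"shift",d.round(2),"spin",sp.round(1),"q7",s["q"][6].round(2),"F",s["contact_force"].round(1),"op",s["opening"].round(3),"ff",s["finger_force"].round(1))
E
R='{"tx":2.9,"ty":-2.2,"grip":1}'
python3 -m creep '[{"tx":2.9,"ty":-2.2,"grip":1},{"tx":2.9,"ty":-2.2,"grip":1},{"tx":2.9,"ty":-2.2,"grip":1},{"tx":2.9,"ty":-2.2,"grip":1},{"tx":2.9,"ty":-2.2,"grip":1},{"tx":2.9,"ty":-2.2,"grip":1},{"tx":2.9,"ty":-2.2,"grip":1}]'
python3 -m creep '[{"tx":2.9,"ty":-2.2,"grip":1},{"tx":2.9,"ty":-2.2,"grip":1},{"tx":2.9,"ty":-2.2,"grip":1},{"tx":2.9,"ty":-2.2,"grip":1},{"tx":2.9,"ty":-2.2,"grip":1},{"tx":2.9,"ty":-2.2,"grip":1},{"grip":1}]'
python3 -m creep '[{"spin":7.1,"grip":1},{"spin":7.1,"grip":1},{"spin":7.1,"grip":1},{"spin":7.1,"grip":1},{"spin":7.1,"grip":1},{"spin":7.1,"grip":1},{"spin":7.1,"grip":1},{"spin":7.1,"grip":1}]'
python3 -c "
from h import *
go(.468,.351,.18,-30)"
```

```text
$[0]: bad value
$[0]: bad value
$[0]: bad value
Traceback (most recent call last):
  File "h.py", line 21, in go
    print("t",round(s["clock"],2),"pos",s["tool_pos"].round(4),"yaw",y0.round(2),"tilt",np.degrees(np.arccos(-M[2,2])).round(2),"shift",d.round(2),"spin",sp.round(1),"q7",s["q"][6].round(2),"F",s["contact_force"].round(1),"op",s["opening"].round(3),"ff",s["finger_force"].round(1))
                                                                                                                                                                                                                                   ^^^^^^^^^^^^^^^^^^
AttributeError: 'float' object has no attribute 'round'
```

```bash
sed -i 's/s\["opening"\].round(3)/round(float(s["opening"]),3)/; s/s\["finger_force"\].round(1)/round(float(s["finger_force"]),1)/' h.py
python3 -m creep '[{"grip":1,"tx":2.9,"ty":-2.2,"tz":0,"spin":0}]'
```

```text
clock: 0.18
tool_pos: [0.2929, -0.5312, 0.206]
eef_rot: [0.974, 0.227, -0.002, 0.002]
contact_force: [0.1, -1.3, -0.4]
opening: 1.001
finger_force: 0.0
```

```bash
python3 -m creep '[{"grip":1,"tx":2.9,"ty":-2.2,"tz":0,"spin":0},{"grip":1,"tx":2.9,"ty":-2.2,"tz":0,"spin":0},{"grip":1,"tx":2.9,"ty":-2.2,"tz":0,"spin":0},{"grip":1,"tx":2.9,"ty":-2.2,"tz":0,"spin":0},{"grip":1,"tx":2.9,"ty":-2.2,"tz":0,"spin":0},{"grip":1,"tx":2.9,"ty":-2.2,"tz":0,"spin":0},{"grip":1,"tx":2.9,"ty":-2.2,"tz":0,"spin":0}]' | head -2
python3 -m creep '[{"grip":1,"tx":2.9,"ty":-2.2,"tz":0,"spin":0},{"grip":1,"tx":2.9,"ty":-2.2,"tz":0,"spin":0},{"grip":1,"tx":2.9,"ty":-2.2,"tz":0,"spin":0},{"grip":1,"tx":2.9,"ty":-2.2,"tz":0,"spin":0},{"grip":1,"tx":2.9,"ty":-2.2,"tz":0,"spin":0},{"grip":1,"tx":2.9,"ty":-2.2,"tz":0,"spin":0}]' | head -2
python3 -m creep '[{"grip":1,"tx":0,"ty":0,"tz":0,"spin":7.1},{"grip":1,"tx":0,"ty":0,"tz":0,"spin":7.1},{"grip":1,"tx":0,"ty":0,"tz":0,"spin":7.1},{"grip":1,"tx":0,"ty":0,"tz":0,"spin":7.1},{"grip":1,"tx":0,"ty":0,"tz":0,"spin":7.1},{"grip":1,"tx":0,"ty":0,"tz":0,"spin":7.1},{"grip":1,"tx":0,"ty":0,"tz":0,"spin":7.1},{"grip":1,"tx":0,"ty":0,"tz":0,"spin":7.1}]'|head -2
python3 -c "
from h import *
go(.468,.351,.18,-30)"
```

```text
clock: 0.77
tool_pos: [0.4101, -0.294, 0.2066]
clock: 1.27
tool_pos: [0.5057, -0.0976, 0.2066]
clock: 1.93
tool_pos: [0.5052, -0.0992, 0.2066]
t 1.93 pos [ 0.5052 -0.0992  0.2066] yaw -30.28 tilt 0.04 shift [-25.91 -37.     2.67] spin -0.3 q7 -1.86 F [-0.1 -0.2 -0.3] op 0.999 ff 0.0
```

```bash
python3 -m creep '[{"grip":1,"tx":-2,"ty":-2.85,"tz":0,"spin":0},{"grip":1,"tx":-2,"ty":-2.85,"tz":0,"spin":0},{"grip":1,"tx":-2,"ty":-2.85,"tz":0,"spin":0},{"grip":1,"tx":-2,"ty":-2.85,"tz":0,"spin":0},{"grip":1,"tx":-2,"ty":-2.85,"tz":0,"spin":0},{"grip":1,"tx":-2,"ty":-2.85,"tz":0,"spin":0},{"grip":1,"tx":-2,"ty":-2.85,"tz":0,"spin":0}]' | head -2
python3 -m creep '[{"grip":1,"tx":-2,"ty":-2.85,"tz":0.5,"spin":0},{"grip":1,"tx":-2,"ty":-2.85,"tz":0.5,"spin":0},{"grip":1,"tx":-2,"ty":-2.85,"tz":0.5,"spin":0},{"grip":1,"tx":-2,"ty":-2.85,"tz":0.5,"spin":0},{"grip":1,"tx":-2,"ty":-2.85,"tz":0.5,"spin":0},{"grip":1,"tx":-2,"ty":-2.85,"tz":0,"spin":0},{"grip":1,"tx":0,"ty":0,"tz":0,"spin":0},{"grip":1,"tx":0,"ty":0,"tz":0,"spin":0}]' | head -2
python3 - <<'E'
from h import *
go(.468,.351,.10,-30)
C=cal("wrist"); p,d=optics.snapshot("wrist"); cv2.imwrite("pics/w1.png",p[:,:,::-1]); 
hsv=cv2.cvtColor(p,cv2.COLOR_RGB2HSV); H,S,V=[hsv[:,:,i].astype(int) for i in range(3)]
for nm,m,z in (("can",(V>150)&(S<60),.017),("brd",((H>35)&(H<88)&(S>60)),.003),("brass",(H>15)&(H<35)&(S>100)&(V>90),.014)):
    for c in comps(m,60,1e5)[:5]: print(nm,cv2.contourArea(c),rect(C,c,z),c.reshape(-1,2).mean(0))
E
```

```text
clock: 2.52
tool_pos: [0.483, 0.145, 0.2066]
clock: 3.18
tool_pos: [0.4636, 0.3541, 0.181]
t 3.18 pos [0.4636 0.3541 0.181 ] yaw -29.64 tilt 0.06 shift [0.54 0.05 8.1 ] spin 0.4 q7 -2.6 F [ 0.3 -0.5  0.3] op 1.001 ff 0.0
can 5045.0 [562.6 590.9 174.1  68.4  76.6] [ 74.30414747 206.23732719]
can 4549.0 [618.5 420.3  76.9  58.9  81.3] [179.54452055  72.77054795]
can 1564.0 [188.5 306.8 188.2  23.8  60. ] [461.84153005 351.78415301]
can 1389.5 [467.5 349.7  37.1  40.4  60.3] [320.21088435 174.36734694]
can 1314.0 [361.3 607.8 189.   22.3  60.7] [178.94508671 350.64739884]
brd 3988.5 [467.4 349.6  62.9  83.   61.5] [319.91929825 171.13684211]
brass 833.5 [415.9 688.9  36.5 106.2  36.8] [ 98.35632184 347.84291188]
brass 827.5 [150.4 222.1  35.4 107.9  86.1] [540.99061033 346.10328638]
brass 505.5 [ 34.8 184.2 125.8  10.1  59.3] [593.7357513 396.1761658]
```

View pics/w1.png

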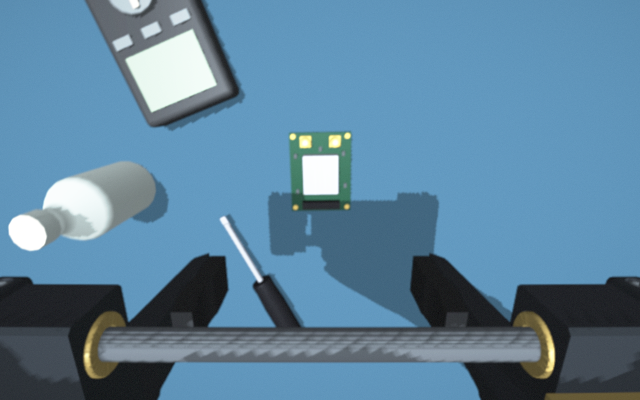

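The wrist view shows the board square in the picture, with the can at (320,174), the sockets at (320,141) and the screwdriver tip at (222,217). The bottle is at (100,200), clear of the fingers.

```bash
python3 -m creep '[{"grip":1,"tx":0.56,"ty":0.2,"tz":3,"spin":-0.4},{"grip":1,"tx":0,"ty":0,"tz":3,"spin":0},{"grip":1,"tx":0,"ty":0,"tz":3,"spin":0},{"grip":1,"tx":0,"ty":0,"tz":3,"spin":0},{"grip":1,"tx":0,"ty":0,"tz":2,"spin":0},{"grip":1,"tx":0,"ty":0,"tz":1,"spin":0},{"grip":1,"tx":0,"ty":0,"tz":0,"spin":0}]' 10
python3 - <<'E'
from h import *
go(.4675,.3497,.006,-29.2)
E
```

```text
clock: 3.82
tool_pos: [0.4683, 0.3441, 0.0301]
eef_rot: [0.967, -0.256, -0.001, 0.002]
contact_force: [-0.4, -0.3, 0.7]
opening: 1.001
finger_force: 0.0
t 3.82 pos [0.4683 0.3441 0.0301] yaw -29.68 tilt 0.26 shift [-0.35 -0.46  2.41] spin -0.5 q7 -2.53 F [-0.4 -0.3  0.7] op 1.001 ff 0.0
```

```bash
python3 -m creep '[{"grip":1,"tx":-0.35,"ty":-0.46,"tz":0.5,"spin":-0.5},{"grip":1,"tx":0,"ty":0,"tz":0.6,"spin":0},{"grip":1,"tx":0,"ty":0,"tz":0.6,"spin":0},{"grip":1,"tx":0,"ty":0,"tz":0.6,"spin":0},{"grip":1,"tx":0,"ty":0,"tz":0,"spin":0},{"grip":1,"tx":0,"ty":0,"tz":0,"spin":0}]'
python3 - <<'E'
from h import *
go(.4675,.3497,.006,-29.2)
E
```

```text
clock: 4.32
tool_pos: [0.468, 0.3525, 0.0087]
eef_rot: [0.968, -0.251, -0.0, 0.0]
contact_force: [0.1, -0.1, -0.1]
opening: 0.997
finger_force: 0.0
t 4.32 pos [0.468  0.3525 0.0087] yaw -29.04 tilt 0.02 shift [0.09 0.27 0.27] spin 0.2 q7 -2.53 F [ 0.1 -0.1 -0.1] op 0.997 ff 0.0
```

```bash
python3 -m creep '[{"grip":1,"tx":0.05,"ty":0.15,"tz":0.2,"spin":0},{"grip":-1,"tx":0,"ty":0,"tz":0,"spin":0},{"grip":-1,"tx":0,"ty":0,"tz":0,"spin":0},{"grip":-1,"tx":0,"ty":0,"tz":0,"spin":0},{"grip":-1,"tx":0,"ty":0,"tz":0,"spin":0},{"grip":-1,"tx":0,"ty":0,"tz":0,"spin":0},{"grip":-1,"tx":0,"ty":0,"tz":0,"spin":0},{"grip":-1,"tx":0,"ty":0,"tz":0,"spin":0}]' 12
python3 - <<'E'
from h import *
for i in range(4): go(.4675,.3497,.006,-29.2); optics.snapshot("wrist")
E
```

```text
clock: 4.98
tool_pos: [0.4678, 0.3511, 0.0068]
eef_rot: [0.968, -0.251, 0.0, 0.0]
contact_force: [0.2, 0.5, -0.5]
opening: 0.493
finger_force: 0.0
t 4.98 pos [0.4678 0.3511 0.0068] yaw -29.04 tilt 0.01 shift [0.04 0.14 0.08] spin 0.2 q7 -2.53 F [ 0.2  0.5 -0.5] op 0.493 ff 0.0
t 5.03 pos [0.4679 0.3511 0.0068] yaw -29.04 tilt 0.01 shift [0.04 0.14 0.08] spin 0.2 q7 -2.53 F [ 0.2 -0.4 -0.7] op 0.451 ff 0.0
t 5.08 pos [0.4678 0.3511 0.0068] yaw -29.04 tilt 0.0 shift [0.04 0.14 0.08] spin 0.2 q7 -2.53 F [-0.1 -0.6 -0.5] op 0.409 ff 0.0
t 5.13 pos [0.4678 0.3511 0.0068] yaw -29.04 tilt 0.0 shift [0.04 0.14 0.08] spin 0.2 q7 -2.53 F [ 0.  -0.4  0.6] op 0.36 ff 0.0
```

```bash
python3 -m creep '[{"grip":-1,"tx":0,"ty":0,"tz":0,"spin":0},{"grip":-1,"tx":0,"ty":0,"tz":0,"spin":0}]' 12
python3 - <<'E'
from h import *
C=cal("wrist"); p,d=optics.snapshot("wrist"); cv2.imwrite("pics/w2.png",p[100:,:,::-1]); 
E
```

```text
clock: 5.35
tool_pos: [0.4678, 0.3511, 0.0068]
eef_rot: [0.968, -0.251, 0.0, 0.0]
contact_force: [-0.4, -0.0, -0.4]
opening: 0.163
finger_force: 0.0
```

View pics/w2.png

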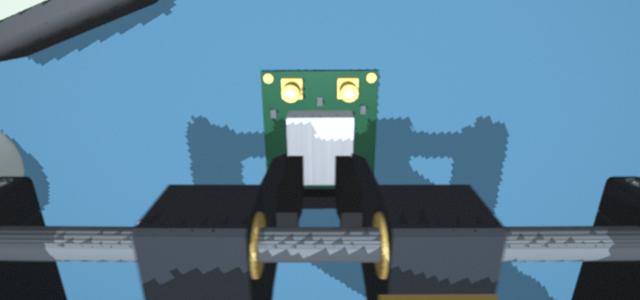

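The picture shows the fingers shut to about 14 mm, overlapping the rear part of the can (tips at (300,160) and (345,160)), so they have missed it. I'll check with the depth image whether they are above or behind it.

```bash
python3 - <<'E'
from h import *
C=cal("wrist"); p,d=optics.snapshot("wrist"); K,D,E=C
def w(u,v):
    k=cv2.undistortPoints(np.array([[[u,v]]],float),K,D)[0,0]; z=d[v,u]; return (E[:3,:3].T@(np.array([k[0]*z,k[1]*z,z])-E[:3,3])).round(4)
for n,u,v in (("can",320,225),("can",320,240),("fingL",292,262),("fingL",292,275),("fingR",345,262),("fingR",350,275),("sock",291,190),("pcb",320,180),("bench",150,150)): print(n,w(u,v),p[v,u])
print("cam",(-E[:3,:3].T@E[:3,3]).round(4)); go(.4675,.3497,.006,-29.2)
E
```

```text
can [0.4808 0.3429 0.0164] [252 254 255]
can [0.4736 0.3468 0.0171] [200 211 222]
fingL [0.4808 0.3574 0.0454] [27 27 29]
fingL [0.4797 0.3572 0.0557] [27 23 30]
fingR [0.469  0.3366 0.0449] [29 28 29]
fingR [0.4694 0.3353 0.0588] [23 29 30]
sock [0.5046 0.3465 0.0166] [254 254 247]
pcb [0.4993 0.3326 0.0031] [ 73 133 109]
bench [5.577e-01 4.047e-01 5.000e-04] [105 163 204]
cam [0.5353 0.3134 0.1844]
t 5.45 pos [0.4679 0.3511 0.0068] yaw -29.04 tilt 0.01 shift [0.04 0.14 0.08] spin 0.2 q7 -2.53 F [-0.2  0.2  0.1] op 0.074 ff 0.0
```

```bash
python3 - <<'E'
from h import *
from scipy.spatial.transform import Rotation as R
C=cal("wrist"); p,d=optics.snapshot("wrist"); K,D,E=C
v,u=np.mgrid[200:400,180:460]; u=u.ravel();v=v.ravel()
k=cv2.undistortPoints(np.c_[u,v].astype(float).reshape(-1,1,2),K,D)[:,0]; z=d[v,u]
W=(np.c_[k*z[:,None],z]-E[:3,3])@E[:3,:3]
dark=(p[v,u].max(1)<70)&(z>0)
s=r.get_state(); T=(W-s["tool_pos"])@R.from_quat(s["eef_rot"]).as_matrix()*1000
T=T[dark]; P=np.c_[u,v][dark]; 
i=np.argsort(-T[:,2])
for lo,hi in((0,50),(200,250),(600,650),(1200,1250)): print(T[i[lo:hi]].mean(0).round(1),P[i[lo:hi]].mean(0).round(0))
print(np.percentile(T[:,2],[50,90,99]).round(1), s["opening"], cal("wrist")[2][2])
p2,d2=optics.snapshot("side"); cv2.imwrite("pics/s2.png",cv2.resize(p2[200:330,200:390],None,fx=4,fy=4)[:,:,::-1])
E
```

```text
[-20.7   1.6   4.7] [321. 273.]
[-30.7   0.   -1.4] [318. 294.]
[  8.7  -0.5 -37. ] [317. 260.]
[  8.6   1.5 -46.5] [322. 270.]
[-109.7  -53.3    1.7] 0.028522273568876242 [-0.2641164   0.14580465 -0.95340628  0.27147357]
```

View pics/s2.png

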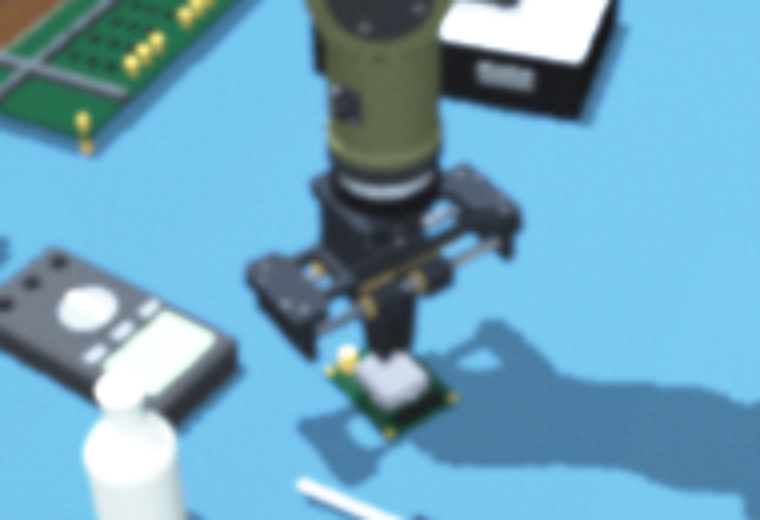

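The side view shows the fingertips standing just above the can, at (395,360). The depth data puts them about 37 mm behind the reported TCP, so the reported height is off from the real tips. I'll measure the gripper body in the same frame before going lower.

```bash
python3 - <<'E'
from h import *
from scipy.spatial.transform import Rotation as R
C=cal("wrist"); p,d=optics.snapshot("wrist"); K,D,E=C; s=r.get_state(); M=R.from_quat(s["eef_rot"]).as_matrix()
def w(u,v):
    k=cv2.undistortPoints(np.array([[[u,v]]],float),K,D)[0,0]; z=d[v,u]; W=E[:3,:3].T@(np.array([k[0]*z,k[1]*z,z])-E[:3,3]); return (M.T@(W-s["tool_pos"])*1000).round(1),z.round(3)
for n,u,v in (("car",200,292),("car",200,320),("car",200,345),("pod",20,285),("pod",20,300),("pod",20,345),("pod",620,300),("finger",312,258),("finger",312,262),("finger",306,262)): print(n,w(u,v),p[v,u])
o=-E[:3,:3].T@E[:3,3]; print("cam in tool",M.T@(o-s["tool_pos"]),"view",(M.T@E[2,:3]).round(3))
print(s["opening"])
E
```

```text
car (array([  33.2,  -28.6, -105. ]), np.float32(0.082)) [37 38 43]
car (array([  32.3,  -25.5, -114.8]), np.float32(0.073)) [33 34 40]
car (array([  29.8,  -24.1, -119.7]), np.float32(0.069)) [77 86 96]
pod (array([  32.5,  -76.7, -100.8]), np.float32(0.087)) [28 31 34]
pod (array([  28.7,  -77. , -101.6]), np.float32(0.087)) [26 27 30]
pod (array([  23.9,  -68.9, -112.8]), np.float32(0.078)) [ 90  97 106]
pod (array([  28.4,   78.3, -101.5]), np.float32(0.087)) [24 28 30]
finger (array([  8.1,  -2.9, -34.1]), np.float32(0.158)) [25 26 28]
finger (array([  7.8,  -2.8, -37.5]), np.float32(0.154)) [30 31 34]
finger (array([  8.2,  -5.5, -38.3]), np.float32(0.154)) [30 30 33]
cam in tool [ 0.07728224  0.00018496 -0.177575  ] view [-0.302  0.001  0.953]
0.005435357026560216
```

The body and fingers are all about 36 mm higher than reported, so it is a plain z offset: true tip z ≈ tool_pos z + 0.035. I'll reopen, go lower and grip.

```bash
python3 -m creep '[{"grip":0.6,"tx":0,"ty":0.1,"tz":0,"spin":0},{"grip":0.6,"tx":0,"ty":0,"tz":0,"spin":0},{"grip":0.6,"tx":0,"ty":0,"tz":0,"spin":0},{"grip":0.6,"tx":0,"ty":0,"tz":0,"spin":0},{"grip":0.6,"tx":0,"ty":0,"tz":0,"spin":0},{"grip":0.6,"tx":0,"ty":0,"tz":0,"spin":0},{"grip":0.6,"tx":0,"ty":0,"tz":0,"spin":0},{"grip":0.6,"tx":0,"ty":0,"tz":0,"spin":0}]' 12
python3 -m creep '[{"grip":0.6,"tx":0,"ty":0,"tz":0,"spin":0},{"grip":0.6,"tx":0,"ty":0,"tz":0.8,"spin":0},{"grip":0.6,"tx":0,"ty":0,"tz":0.8,"spin":0},{"grip":0.6,"tx":0,"ty":0,"tz":0.8,"spin":0},{"grip":0.6,"tx":0,"ty":0,"tz":0.5,"spin":0},{"grip":0.6,"tx":0,"ty":0,"tz":0.3,"spin":0},{"grip":0.6,"tx":0,"ty":0,"tz":0.2,"spin":0},{"grip":0.6,"tx":0,"ty":0,"tz":0,"spin":0}]' 12
```

```text
clock: 6.27
tool_pos: [0.4674, 0.3502, 0.0068]
eef_rot: [0.968, -0.251, 0.0, 0.0]
contact_force: [-0.8, -0.6, -0.0]
opening: 0.585
finger_force: 0.0
clock: 6.93
tool_pos: [0.4671, 0.35, -0.0278]
eef_rot: [0.968, -0.251, -0.0, 0.0]
contact_force: [0.3, -1.0, -0.7]
opening: 0.796
finger_force: 0.0
```

```bash
python3 -m creep '[{"grip":-1,"tx":0,"ty":0,"tz":0,"spin":0},{"grip":-1,"tx":0,"ty":0,"tz":0,"spin":0},{"grip":-1,"tx":0,"ty":0,"tz":0,"spin":0},{"grip":-1,"tx":0,"ty":0,"tz":0,"spin":0},{"grip":-1,"tx":0,"ty":0,"tz":0,"spin":0},{"grip":-1,"tx":0,"ty":0,"tz":0,"spin":0},{"grip":-1,"tx":0,"ty":0,"tz":0,"spin":0},{"grip":-1,"tx":0,"ty":0,"tz":0,"spin":0}]' 12
python3 -c "
from h import *
go(.5,.18,.14,7)"
```

```text
clock: 7.6
tool_pos: [0.4675, 0.3503, -0.027]
eef_rot: [0.968, -0.251, 0.0, -0.0]
contact_force: [0.0, 0.2, 1.6]
opening: 0.406
finger_force: 12.0
t 7.6 pos [ 0.4675  0.3503 -0.027 ] yaw -29.04 tilt 0.02 shift [ 11.11  13.31 -16.7 ] spin -36.0 q7 -2.52 F [0.  0.2 1.6] op 0.406 ff 12.0
```

```bash
python3 -m creep '[{"grip":-1,"tx":0,"ty":0,"tz":-1,"spin":0},{"grip":-1,"tx":0,"ty":0,"tz":-2,"spin":0},{"grip":-1,"tx":0,"ty":0,"tz":-2.5,"spin":0},{"grip":-1,"tx":0,"ty":0,"tz":-2.5,"spin":0},{"grip":-1,"tx":0,"ty":0,"tz":-2.5,"spin":0},{"grip":-1,"tx":0,"ty":0,"tz":-2.5,"spin":0},{"grip":-1,"tx":0,"ty":0,"tz":-2,"spin":0}]' | tail -2
python3 -m creep '[{"grip":-1,"tx":0,"ty":0,"tz":-1,"spin":-3},{"grip":-1,"tx":0,"ty":0,"tz":0,"spin":-5},{"grip":-1,"tx":0,"ty":0,"tz":0,"spin":-7},{"grip":-1,"tx":0,"ty":0,"tz":0,"spin":-7},{"grip":-1,"tx":0,"ty":0,"tz":0,"spin":-7},{"grip":-1,"tx":0,"ty":0,"tz":0,"spin":-5},{"grip":-1,"tx":0,"ty":0,"tz":0,"spin":-2},{"grip":-1,"tx":0,"ty":0,"tz":0,"spin":0}]' | tail -2
python3 -c "
from h import *
go(.592,-.0776,.123,7)"
```

```text
opening: 0.406
finger_force: 12.0
opening: 0.41
finger_force: 12.0
t 8.85 pos [0.4673 0.3499 0.1332] yaw 6.93 tilt 0.0 shift [ 7.22 43.94  1.02] spin -0.1 q7 -2.12 F [ 0.2 -0.4 -0.6] op 0.41 ff 12.0
```

```bash
python3 -m creep '[{"grip":-1,"tx":0,"ty":1.5,"tz":-1,"spin":0},{"grip":-1,"tx":0,"ty":2.5,"tz":-1,"spin":0},{"grip":-1,"tx":0,"ty":3,"tz":-1,"spin":0},{"grip":-1,"tx":0,"ty":3.2,"tz":0,"spin":0},{"grip":-1,"tx":0,"ty":3.2,"tz":0,"spin":0},{"grip":-1,"tx":0,"ty":3.2,"tz":0,"spin":0},{"grip":-1,"tx":0,"ty":3.2,"tz":0,"spin":0},{"grip":-1,"tx":0,"ty":3.2,"tz":0,"spin":0}]' | tail -2
python3 -m creep '[{"grip":-1,"tx":0,"ty":3.2,"tz":0,"spin":0},{"grip":-1,"tx":-0.5,"ty":3.2,"tz":0,"spin":0},{"grip":-1,"tx":-0.5,"ty":3.2,"tz":0,"spin":0},{"grip":-1,"tx":-0.5,"ty":3.2,"tz":0,"spin":0},{"grip":-1,"tx":-0.5,"ty":3.2,"tz":0,"spin":0},{"grip":-1,"tx":-0.4,"ty":3,"tz":0,"spin":0},{"grip":-1,"tx":-0.4,"ty":1.5,"tz":0,"spin":0},{"grip":-1,"tx":0,"ty":0.5,"tz":0,"spin":0}]' | tail -2
python3 -m creep '[{"grip":-1,"tx":0,"ty":0,"tz":0,"spin":0},{"grip":-1,"tx":0,"ty":0,"tz":0,"spin":0}]' | tail -2
python3 - <<'E'
from h import *
go(.493,-.09,.16,7)
C=cal("wrist"); p,d=optics.snapshot("wrist"); cv2.imwrite("pics/w3.png",p[:,:,::-1]); np.savez("pics/w3.npz",p=p,d=d,K=C[0],D=C[1],E=C[2])
hsv=cv2.cvtColor(p,cv2.COLOR_RGB2HSV); H,S,V=[hsv[:,:,i].astype(int) for i in range(3)]
for c in comps(V<110,2000,1e5)[:5]: print("dark",cv2.contourArea(c),rect(C,c,.09),c.reshape(-1,2).mean(0))
E
```

```text
opening: 0.409
finger_force: 12.0
opening: 0.405
finger_force: 12.0
opening: 0.408
finger_force: 12.0
t 10.35 pos [ 0.4929 -0.0892  0.1632] yaw 6.96 tilt 0.04 shift [-0.    0.08  0.32] spin -0.0 q7 -1.42 F [ 0.1  0.3 -0.7] op 0.408 ff 12.0
dark 78607.0 [467.  -92.7 333.4 611.8   6.9] [319.95126706 261.42072775]
dark 20105.5 [583.9 -80.   97.9  92.4   7. ] [322.21516755  73.23633157]
dark 7791.5 [ 627.4 -265.4   61.8   65.3   10.4] [599.04303797  50.24050633]
dark 5904.0 [ 510.8 -280.5   48.8   88.6   67.1] [573.33243243 200.67027027]
```

View pics/w3.png

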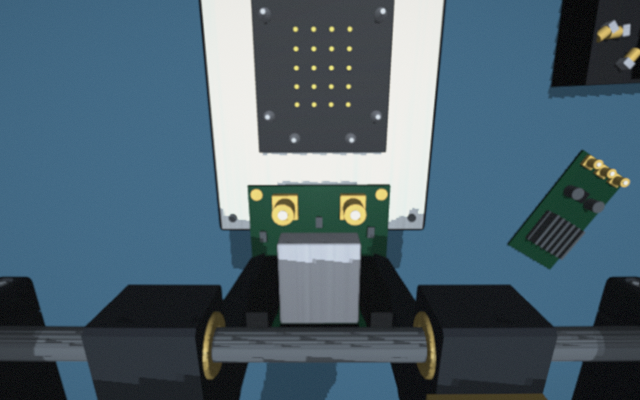

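The wrist view shows the nest ahead: carrier front edge at row 152 (columns 259 to 386), front pins at (268,116), (376,116), (293,139) and (350,139). The board is held level with its sockets at (285,211) and (354,211) towards the hinge, and its front edge is at row 185.

```bash
python3 - <<'E'
from h import *
f=np.load("pics/w3.npz"); C=(f["K"],f["D"],f["E"]); p=f["p"]; d=f["d"]
a=np.radians(7); X=np.array([np.cos(a),np.sin(a)]); Y=np.array([-np.sin(a),np.cos(a)]); tp=np.array([.4929,-.0892])
hsv=cv2.cvtColor(p,cv2.COLOR_RGB2HSV); V=hsv[:,:,2]
e=ray(C,[(259.5,152.5),(386.5,152.5)],.09)[:,:2]; print("front edge", e.round(4), "angle",np.degrees(np.arctan2(*(e[0]-e[1])))*-1, "nest", (e.mean(0)+.058*X).round(4))
for u,v,x,y in((268,116,-32,37.5),(376,116,-32,-37.5),(293,139,-47.5,20),(350,139,-47.5,-20),(264,13,32,37.5),(380,13,32,-37.5)):
    w=V[v-8:v+9,u-8:u+9].astype(float); w=np.clip(w-110,0,None) ; yy,xx=np.mgrid[v-8:v+9,u-8:u+9]; c=[(w*xx).sum()/w.sum(),(w*yy).sum()/w.sum()]
    q=ray(C,[c],.101)[0,:2]; print("pin",np.round(c,1),"nest",(q-X*x/1000-Y*y/1000).round(4))
# board in hand
b=ray(C,[(249,185),(389.5,185)],.193)[:,:2]
print("board front edge: yaw",np.degrees(np.arctan2(-(b[0]-b[1])[0],(b[0]-b[1])[1])).round(2),"width",np.linalg.norm(b[0]-b[1]),"centre rel tool (x,y fixture)",[((b.mean(0)-tp)@X-.042).round(4),((b.mean(0)-tp)@Y).round(4)])
K,D,E=C
for u,v in((320,195),(300,290),(330,290),(320,60)):
    k=cv2.undistortPoints(np.array([[[u,v]]],float),K,D)[0,0]; z=d[v,u]; print((E[:3,:3].T@(np.array([k[0]*z,k[1]*z,z])-E[:3,3])).round(4))
E
```

```text
front edge [[ 0.5287 -0.0406]
 [ 0.54   -0.1331]] angle 6.934857588363113 nest [ 0.5919 -0.0798]
pin [267.1 116.3] nest [ 0.592  -0.0791]
pin [377.5 116.2] nest [ 0.592  -0.0791]
pin [293.4 139.3] nest [ 0.592  -0.0791]
pin [351.2 139.2] nest [ 0.5921 -0.0791]
pin [262.4  10.8] nest [ 0.592 -0.079]
pin [382.5  10.6] nest [ 0.5921 -0.0791]
board front edge: yaw 6.93 width 0.06254883188749556 centre rel tool (x,y fixture) [np.float64(-0.0003), np.float64(0.0002)]
[ 0.5299 -0.0848  0.1936]
[ 0.4887 -0.0808  0.2066]
[ 0.4905 -0.0941  0.207 ]
[ 0.5965 -0.077   0.0885]
```

```bash
python3 -m creep '[{"grip":-1,"tx":1.5,"ty":0.2,"tz":0,"spin":0},{"grip":-1,"tx":2.5,"ty":0,"tz":0,"spin":0},{"grip":-1,"tx":2.5,"ty":0,"tz":0,"spin":0},{"grip":-1,"tx":2,"ty":0,"tz":0,"spin":0},{"grip":-1,"tx":1,"ty":0,"tz":1,"spin":0},{"grip":-1,"tx":0.5,"ty":0,"tz":1.5,"spin":0},{"grip":-1,"tx":0,"ty":0,"tz":1.5,"spin":0}]' | tail -4
python3 -m creep '[{"grip":-1,"tx":0,"ty":0,"tz":0.5,"spin":0},{"grip":-1,"tx":0,"ty":0,"tz":0,"spin":0},{"grip":-1,"tx":0,"ty":0,"tz":0,"spin":0}]' | tail -4
python3 -c "
from h import *
go(.5923,-.0791,.063,6.95)"
```

```text
eef_rot: [0.998, 0.062, 0.001, -0.0]
contact_force: [-0.4, 0.1, -0.3]
opening: 0.403
finger_force: 12.0
eef_rot: [0.998, 0.061, -0.001, -0.0]
contact_force: [-0.1, 0.8, -0.6]
opening: 0.411
finger_force: 12.0
t 11.23 pos [ 0.5917 -0.0792  0.1176] yaw 7.01 tilt 0.08 shift [0.07 0.   5.46] spin 0.1 q7 -1.44 F [-0.1  0.8 -0.6] op 0.411 ff 12.0
```

```bash
python3 -m creep '[{"grip":-1,"tx":0.05,"ty":0,"tz":1,"spin":0},{"grip":-1,"tx":0,"ty":0,"tz":1,"spin":0},{"grip":-1,"tx":0,"ty":0,"tz":1,"spin":0},{"grip":-1,"tx":0,"ty":0,"tz":0.7,"spin":0},{"grip":-1,"tx":0,"ty":0,"tz":0.4,"spin":0},{"grip":-1,"tx":0,"ty":0,"tz":0,"spin":0},{"grip":-1,"tx":0,"ty":0,"tz":0,"spin":0}]' | tail -4
python3 -c "
from h import *
go(.5923,-.0791,.063,6.95)"
python3 -m creep '[{"grip":-1,"tx":0,"ty":0,"tz":0.3,"spin":0},{"grip":-1,"tx":0,"ty":0,"tz":0.3,"spin":0},{"grip":-1,"tx":0,"ty":0,"tz":0.3,"spin":0},{"grip":-1,"tx":0,"ty":0,"tz":0.2,"spin":0},{"grip":-1,"tx":0,"ty":0,"tz":0.1,"spin":0},{"grip":-1,"tx":0,"ty":0,"tz":0,"spin":0}]' | tail -4
python3 -c "
from h import *
go(.5923,-.0791,.063,6.95)"
```

```text
eef_rot: [0.998, 0.061, -0.0, -0.0]
contact_force: [0.9, -0.2, -0.2]
opening: 0.407
finger_force: 12.0
t 11.82 pos [ 0.5928 -0.0798  0.0765] yaw 6.96 tilt 0.02 shift [-0.04 -0.07  1.35] spin 0.0 q7 -1.45 F [ 0.9 -0.2 -0.2] op 0.407 ff 12.0
eef_rot: [0.998, 0.061, -0.0, -0.0]
contact_force: [-0.6, 0.1, -0.7]
opening: 0.406
finger_force: 12.0
t 12.32 pos [ 0.5927 -0.0797  0.0645] yaw 6.97 tilt 0.03 shift [-0.03 -0.07  0.15] spin 0.0 q7 -1.45 F [-0.6  0.1 -0.7] op 0.406 ff 12.0
```

```bash
python3 -m creep '[{"grip":-1,"tx":-0.03,"ty":-0.05,"tz":0.1,"spin":0},{"grip":-1,"tx":0,"ty":0,"tz":0.05,"spin":0},{"grip":-1,"tx":0,"ty":0,"tz":0,"spin":0},{"grip":-1,"tx":0,"ty":0,"tz":0,"spin":0}]'
python3 -c "
from h import *
go(.5923,-.0791,.063,6.95)"
```

```text
clock: 12.65
tool_pos: [0.5926, -0.0793, 0.0634]
eef_rot: [0.998, 0.061, 0.0, 0.0]
contact_force: [0.9, -1.0, -0.7]
opening: 0.409
finger_force: 12.0
t 12.65 pos [ 0.5926 -0.0793  0.0634] yaw 6.96 tilt 0.01 shift [-0.03 -0.02  0.04] spin 0.0 q7 -1.45 F [ 0.9 -1.  -0.7] op 0.409 ff 12.0
```

```bash
python3 -m creep '[{"grip":-1,"tx":-0.02,"ty":0,"tz":0.1,"spin":0},{"grip":-1,"tx":0,"ty":0,"tz":0,"spin":0},{"grip":-1,"tx":0,"ty":0,"tz":0,"spin":0}]'
python3 - <<'E'
from h import *
C=cal("wrist"); K,D,E=C; p,d=optics.snapshot("wrist")
def med(u,v,n=6):
    q=[]
    for y in range(v-n,v+n):
        for x in range(u-n,u+n):
            z=d[y,x]
            if z>0:
                k=cv2.undistortPoints(np.array([[[x,y]]],float),K,D)[0,0]; q.append(E[:3,:3].T@(np.array([k[0]*z,k[1]*z,z])-E[:3,3]))
    return np.median(q,0).round(4)
print("can",med(320,280),"pcb",med(320,197,3)); go(.5923,-.0791,.063,6.95)
E
```

```text
clock: 12.9
tool_pos: [0.5927, -0.0793, 0.0628]
eef_rot: [0.998, 0.061, 0.0, 0.0]
contact_force: [-0.2, 1.2, 3.7]
opening: 0.409
finger_force: 12.0
can [ 0.595  -0.079   0.1066] pcb [ 0.6287 -0.0748  0.0927]
t 12.95 pos [ 0.5927 -0.0793  0.0628] yaw 6.96 tilt 0.05 shift [-0.04 -0.02 -0.02] spin 0.0 q7 -1.45 F [0.6 0.4 3.2] op 0.406 ff 12.0
```

The board rests on the carrier (3.5 N up, can top at 0.1066, PCB at 0.0927). Now I'll let go and rise.

```bash
python3 -m creep '[{"grip":0.4,"tx":0,"ty":0,"tz":0,"spin":0},{"grip":0.4,"tx":0,"ty":0,"tz":0,"spin":0},{"grip":0.4,"tx":0,"ty":0,"tz":0,"spin":0},{"grip":0.4,"tx":0,"ty":0,"tz":0,"spin":0},{"grip":0.4,"tx":0,"ty":0,"tz":0,"spin":0},{"grip":0.4,"tx":0,"ty":0,"tz":0,"spin":0}]'
python3 -m creep '[{"grip":0.4,"tx":0,"ty":0,"tz":-0.5,"spin":0},{"grip":0.4,"tx":0,"ty":0,"tz":-1.5,"spin":0},{"grip":0.4,"tx":-1,"ty":0,"tz":-2,"spin":0},{"grip":0.4,"tx":-2,"ty":0,"tz":-2,"spin":0},{"grip":0.4,"tx":-2.5,"ty":0,"tz":-2,"spin":0},{"grip":0.4,"tx":-2.5,"ty":0,"tz":-2,"spin":0},{"grip":0.4,"tx":-2,"ty":0,"tz":0,"spin":0},{"grip":0.4,"tx":0,"ty":0,"tz":0,"spin":0}]'
python3 -m creep '[{"grip":0.4,"tx":0,"ty":0,"tz":0,"spin":0},{"grip":0.4,"tx":0,"ty":0,"tz":0,"spin":0}]' | head -2
python3 - <<'E'
from h import *
C=cal("wrist"); p,d=optics.snapshot("wrist"); cv2.imwrite("pics/w4.png",p[:,:,::-1]); np.savez("pics/w4.npz",p=p,d=d,K=C[0],D=C[1],E=C[2])
go(.592,-.079,.2,97); go(.592,-.079,.2,-83)
hsv=cv2.cvtColor(p,cv2.COLOR_RGB2HSV); H,S,V=[hsv[:,:,i].astype(int) for i in range(3)]
for c in comps((H>35)&(H<88)&(S>60),2000,1e5)[:2]: print("brd",cv2.contourArea(c),rect(C,c,.093),c.reshape(-1,2).mean(0))
E
```

```text
clock: 13.45
tool_pos: [0.5923, -0.0793, 0.0622]
eef_rot: [0.998, 0.061, -0.0, 0.0]
contact_force: [-0.3, 0.1, -0.5]
opening: 0.699
finger_force: 0.0
clock: 14.12
tool_pos: [0.4889, -0.0926, 0.1637]
eef_rot: [0.998, 0.06, -0.001, 0.0]
contact_force: [-0.9, 0.1, -0.3]
opening: 0.7
finger_force: 0.0
clock: 14.28
tool_pos: [0.4944, -0.0912, 0.1625]
t 14.33 pos [ 0.4946 -0.0911  0.1622] yaw 6.99 tilt 0.08 shift [ 9.82 -0.01 -3.76] spin -90.0 q7 -1.42 F [ 0.4 -0.4 -0.6] op 0.7 ff 0.0
t 14.33 pos [ 0.4946 -0.0911  0.1622] yaw 6.99 tilt 0.08 shift [ 9.82 -0.01 -3.76] spin 90.0 q7 -1.42 F [ 0.4 -0.4 -0.6] op 0.7 ff 0.0
brd 11599.0 [591.7 -79.1  82.9  64.4   7. ] [318.78006873  53.27147766]
brd 3313.5 [ 512.4 -278.1   44.1   85.5   67.1] [562.39229025 210.58503401]
```

View pics/w4.png

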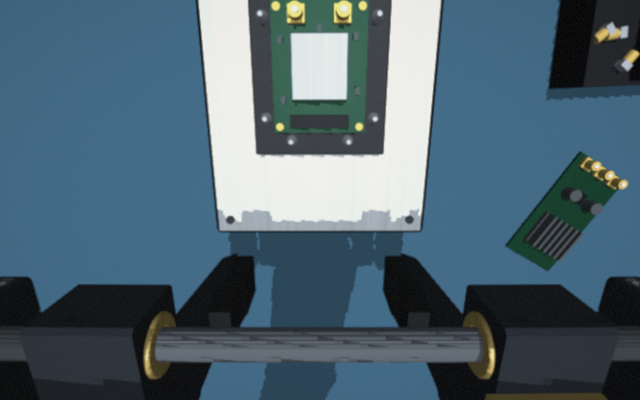

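The board sits square in the nest: the can is at (320,66), all visible pins are around the board, and the rect estimate is (591.7, -79.1) at 7.0°. Next I'll work out the bar's place and arc, and meanwhile rise and turn.

```bash
python3 -m creep '[{"grip":1,"tx":0,"ty":0,"tz":-1,"spin":-3},{"grip":1,"tx":0,"ty":0,"tz":-2.5,"spin":-7},{"grip":1,"tx":0,"ty":0,"tz":-3,"spin":-7},{"grip":1,"tx":0,"ty":0,"tz":-3,"spin":-7},{"grip":1,"tx":0,"ty":0,"tz":-3,"spin":-7},{"grip":1,"tx":0,"ty":0,"tz":-3,"spin":-7},{"grip":1,"tx":0,"ty":0,"tz":-1.5,"spin":-7},{"grip":1,"tx":0,"ty":0,"tz":0,"spin":-7}]' | head -2
python3 -m creep '[{"grip":1,"tx":0,"ty":0,"tz":0,"spin":-7},{"grip":1,"tx":0,"ty":0,"tz":0,"spin":-7},{"grip":1,"tx":0,"ty":0,"tz":0,"spin":-7},{"grip":1,"tx":0,"ty":0,"tz":0,"spin":-7},{"grip":1,"tx":0,"ty":0,"tz":0,"spin":-7},{"grip":1,"tx":0,"ty":0,"tz":0,"spin":-3},{"grip":1,"tx":0,"ty":0,"tz":0,"spin":0},{"grip":1,"tx":0,"ty":0,"tz":0,"spin":0}]' | head -2
python3 - <<'E'
from h import *
C=cal("top"); p=np.load("pics/top0.npz")["p"]; V=p.max(2)
for c in comps(V<60,20,3000,(328,120,372,140)): print("bar",rect(C,c,.307),c.reshape(-1,2).mean(0))
a=np.radians(7); X=np.array([np.cos(a),np.sin(a)]); b=np.array([.592,-.0791])+.110*X; print("bar expected",b)
go(b[0],b[1],.33,97)
th=np.r_[np.arange(1.5,.08,-.1),.05,0]; x=105-210*np.cos(th)+20*np.sin(th); z=88+210*np.sin(th)+20*np.cos(th)
print(np.c_[th[1:],np.diff(x)/10,-np.diff(z)/10, x[1:], z[1:]].round(2))
E
```

```text
clock: 15.0
tool_pos: [0.4966, -0.0911, 0.3359]
clock: 15.67
tool_pos: [0.4937, -0.0913, 0.332]
bar expected [ 0.70118008 -0.06569437]
t 15.67 pos [ 0.4937 -0.0913  0.332 ] yaw 96.87 tilt 0.05 shift [ 0.06 20.9   0.2 ] spin -0.1 q7 -0.04 F [ 0.4 -0.8 -0.4] op 1.004 ff 0.0
[[ 1.4000e+00 -2.1100e+00  5.0000e-02  8.9020e+01  2.9834e+02]
 [ 1.3000e+00 -2.0900e+00  2.6000e-01  6.8100e+01  2.9570e+02]
 [ 1.2000e+00 -2.0600e+00  4.7000e-01  4.7550e+01  2.9098e+02]
 [ 1.1000e+00 -2.0000e+00  6.7000e-01  2.7570e+01  2.8423e+02]
 [ 1.0000e+00 -1.9200e+00  8.7000e-01  8.3700e+00  2.7551e+02]
 [ 9.0000e-01 -1.8200e+00  1.0600e+00 -9.8700e+00  2.6493e+02]
 [ 8.0000e-01 -1.7100e+00  1.2400e+00 -2.6960e+01  2.5258e+02]
 [ 7.0000e-01 -1.5800e+00  1.4000e+00 -4.2730e+01  2.3858e+02]
 [ 6.0000e-01 -1.4300e+00  1.5500e+00 -5.7030e+01  2.2308e+02]
 [ 5.0000e-01 -1.2700e+00  1.6900e+00 -6.9700e+01  2.0623e+02]
 [ 4.0000e-01 -1.0900e+00  1.8000e+00 -8.0630e+01  1.8820e+02]
 [ 3.0000e-01 -9.1000e-01  1.9000e+00 -8.9710e+01  1.6917e+02]
 [ 2.0000e-01 -7.1000e-01  1.9800e+00 -9.6840e+01  1.4932e+02]
 [ 1.0000e-01 -5.1000e-01  2.0500e+00 -1.0195e+02  1.2887e+02]
 [ 5.0000e-02 -1.8000e-01  1.0400e+00 -1.0374e+02  1.1847e+02]
 [ 0.0000e+00 -1.3000e-01  1.0500e+00 -1.0500e+02  1.0800e+02]]
```

```bash
python3 -m creep '[{"grip":1,"tx":0,"ty":1.5,"tz":0,"spin":0},{"grip":1,"tx":0,"ty":3,"tz":0,"spin":0},{"grip":1,"tx":0,"ty":3.5,"tz":0,"spin":0},{"grip":1,"tx":0,"ty":3.5,"tz":0,"spin":0},{"grip":1,"tx":0,"ty":3.5,"tz":0,"spin":0},{"grip":1,"tx":0,"ty":3.5,"tz":0,"spin":0},{"grip":1,"tx":0,"ty":2,"tz":0,"spin":0},{"grip":1,"tx":0,"ty":0.4,"tz":0,"spin":0}]' | head -2
python3 -m creep '[{"grip":1,"tx":0,"ty":0,"tz":0,"spin":0},{"grip":1,"tx":0,"ty":0,"tz":0,"spin":0}]' | head -2
python3 - <<'E'
from h import *
print("bar top cam",ray(cal("top"),[(349.7,131)],.305))
C=cal("wrist"); p,d=optics.snapshot("wrist"); cv2.imwrite("pics/w5.png",p[:,:,::-1]); np.savez("pics/w5.npz",p=p,d=d,K=C[0],D=C[1],E=C[2])
go(.7012,-.0657,.245,97)
K,D,E=C; v,u=np.mgrid[0:400:2,0:640:2]; u=u.ravel();v=v.ravel(); k=cv2.undistortPoints(np.c_[u,v].astype(float).reshape(-1,1,2),K,D)[:,0]; z=d[v,u]
W=(np.c_[k*z[:,None],z]-E[:3,3])@E[:3,:3]; a=np.radians(7); F=np.c_[(W[:,:2]-[.592,-.0791])@[np.cos(a),np.sin(a)],(W[:,:2]-[.592,-.0791])@[-np.sin(a),np.cos(a)],W[:,2]]*1000
m=(z>0)&(F[:,2]>280)&(F[:,2]<325)&(abs(F[:,1])<45)&(abs(F[:,0]-110)<60)
print(m.sum(),np.percentile(F[m],[2,50,98],axis=0).round(1))
t=m&(F[:,2]>np.percentile(F[m][:,2],85)); print("crest",F[t].mean(0).round(1))
E
```

```text
clock: 16.33
tool_pos: [0.7033, -0.0642, 0.3302]
clock: 16.5
tool_pos: [0.6999, -0.0661, 0.332]
bar top cam [[ 0.7003028  -0.06689658  0.305     ]]
t 16.55 pos [ 0.6996 -0.0664  0.3325] yaw 96.92 tilt 0.06 shift [0.05 0.18 8.75] spin -0.1 q7 -0.07 F [ 0.1 -0.3 -0.8] op 1.001 ff 0.0
792 [[102.1 -42.7 299.3]
 [109.6   5.2 305.5]
 [117.5  43.6 307.4]]
crest [109.8   2.7 307. ]
```

View pics/w5.png

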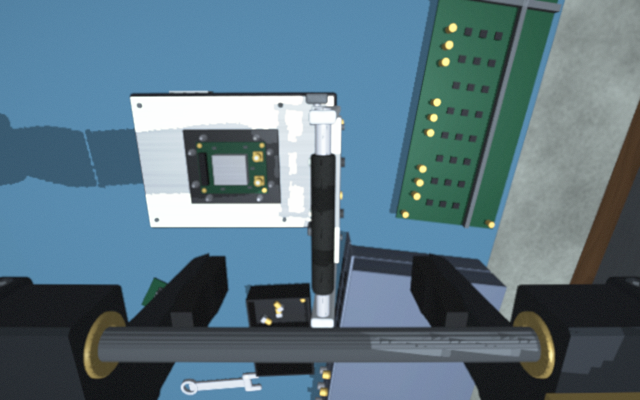

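The wrist view shows the round black bar between the open fingers, at (322,225). Depth gives its centre at fixture x = 109.8 mm and z = 299 mm, as expected.

```bash
python3 -m creep '[{"grip":1,"tx":0,"ty":0.15,"tz":1.5,"spin":0},{"grip":1,"tx":0,"ty":0,"tz":2,"spin":0},{"grip":1,"tx":0,"ty":0,"tz":2,"spin":0},{"grip":1,"tx":0,"ty":0,"tz":2,"spin":0},{"grip":1,"tx":0,"ty":0,"tz":1.2,"spin":0},{"grip":-1,"tx":0,"ty":0,"tz":0,"spin":0},{"grip":-1,"tx":0,"ty":0,"tz":0,"spin":0},{"grip":-1,"tx":0,"ty":0,"tz":0,"spin":0}]' 25
python3 -m creep '[{"grip":-1,"tx":0,"ty":0,"tz":0,"spin":0},{"grip":-1,"tx":0,"ty":0,"tz":0,"spin":0},{"grip":-1,"tx":0,"ty":0,"tz":0,"spin":0},{"grip":-1,"tx":0,"ty":0,"tz":0,"spin":0},{"grip":-1,"tx":0,"ty":0,"tz":0,"spin":0},{"grip":-1,"tx":0,"ty":0,"tz":0,"spin":0},{"grip":-1,"tx":0,"ty":0,"tz":0,"spin":0},{"grip":-1,"tx":0,"ty":0,"tz":0,"spin":0}]' 25
python3 -c "
from h import *
go(.7012,-.0657,.245,97)"
```

```text
clock: 17.22
tool_pos: [0.7023, -0.0662, 0.2471]
eef_rot: [0.663, 0.748, 0.001, 0.001]
contact_force: [0.2, -0.2, -0.1]
opening: 0.799
finger_force: 0.0
clock: 17.88
tool_pos: [0.702, -0.0659, 0.2453]
eef_rot: [0.663, 0.749, -0.0, -0.0]
contact_force: [-0.3, 0.2, -0.2]
opening: 0.192
finger_force: 0.0
t 17.88 pos [ 0.702  -0.0659  0.2453] yaw 96.96 tilt 0.0 shift [ 0.03 -0.08  0.03] spin -0.0 q7 -0.1 F [-0.3  0.2 -0.2] op 0.192 ff 0.0
```

```bash
python3 -m creep '[{"grip":-1,"tx":0,"ty":0,"tz":0,"spin":0},{"grip":-1,"tx":0,"ty":0,"tz":0,"spin":0}]' 25
python3 -m creep '[{"grip":-1,"tx":0,"ty":-1.05,"tz":0,"spin":0},{"grip":-1,"tx":0,"ty":-1.05,"tz":0.05,"spin":0},{"grip":-1,"tx":0,"ty":-1.05,"tz":0.1,"spin":0},{"grip":-1,"tx":0,"ty":-1.05,"tz":0.15,"spin":0},{"grip":-1,"tx":0,"ty":-1.03,"tz":0.21,"spin":0},{"grip":-1,"tx":0,"ty":-1.03,"tz":0.26,"spin":0},{"grip":-1,"tx":0,"ty":-1,"tz":0.31,"spin":0},{"grip":-1,"tx":0,"ty":-1,"tz":0.36,"spin":0}]' 25
python3 -c "
from h import *
a=np.radians(7)
go(.592+.0276*np.cos(a),-.0791+.0276*np.sin(a),.2302,97)"
```

```text
clock: 18.05
tool_pos: [0.7023, -0.0659, 0.2453]
eef_rot: [0.663, 0.749, 0.0, 0.0]
contact_force: [1.4, 0.3, -0.7]
opening: 0.16
finger_force: 24.7
clock: 18.72
tool_pos: [0.6219, -0.0755, 0.2302]
eef_rot: [0.663, 0.749, 0.002, 0.001]
contact_force: [6.5, 0.7, -8.4]
opening: 0.156
finger_force: 25.3
t 18.72 pos [ 0.6219 -0.0755  0.2302] yaw 96.98 tilt 0.28 shift [ 0.   -0.25 -0.  ] spin -0.0 q7 -0.14 F [ 6.5  0.7 -8.4] op 0.156 ff 25.3
```

```bash
python3 -m creep '[{"grip":-1,"tx":0,"ty":-0.98,"tz":0.41,"spin":0},{"grip":-1,"tx":0,"ty":-0.95,"tz":0.46,"spin":0},{"grip":-1,"tx":0,"ty":-0.93,"tz":0.51,"spin":0},{"grip":-1,"tx":0,"ty":-0.9,"tz":0.55,"spin":0},{"grip":-1,"tx":0,"ty":-0.87,"tz":0.6,"spin":0},{"grip":-1,"tx":0,"ty":-0.84,"tz":0.64,"spin":0},{"grip":-1,"tx":0,"ty":-0.8,"tz":0.68,"spin":0},{"grip":-1,"tx":0,"ty":-0.78,"tz":0.72,"spin":0}]' 25
python3 -c "
from h import *
a=np.radians(7)
go(.592-.0427*np.cos(a),-.0791-.0427*np.sin(a),.1846,97)"
```

```text
clock: 19.38
tool_pos: [0.5551, -0.0835, 0.1861]
eef_rot: [0.663, 0.749, 0.004, 0.003]
contact_force: [9.8, 1.2, -4.9]
opening: 0.15
finger_force: 25.1
t 19.38 pos [ 0.5551 -0.0835  0.1861] yaw 96.99 tilt 0.65 shift [-0.02 -0.55  0.15] spin -0.0 q7 -0.19 F [ 9.8  1.2 -4.9] op 0.15 ff 25.1
```

```bash
python3 -m creep '[{"grip":-1,"tx":0,"ty":-0.73,"tz":0.76,"spin":0},{"grip":-1,"tx":0,"ty":-0.7,"tz":0.79,"spin":0},{"grip":-1,"tx":0,"ty":-0.65,"tz":0.83,"spin":0},{"grip":-1,"tx":0,"ty":-0.62,"tz":0.86,"spin":0},{"grip":-1,"tx":0,"ty":-0.57,"tz":0.89,"spin":0},{"grip":-1,"tx":0,"ty":-0.52,"tz":0.91,"spin":0},{"grip":-1,"tx":0,"ty":-0.48,"tz":0.94,"spin":0},{"grip":-1,"tx":0,"ty":-0.43,"tz":0.96,"spin":0}]' 25
python3 -m creep '[{"grip":-1,"tx":0,"ty":0,"tz":0,"spin":0},{"grip":-1,"tx":0,"ty":0,"tz":0,"spin":0}]' 25
python3 - <<'E'
from h import *
a=np.radians(7)
go(.592-.0897*np.cos(a),-.0791-.0897*np.sin(a),.1151,97)
s=r.get_state()["tool_pos"]; f=(s[:2]-[.592,-.0791])@[np.cos(a),np.sin(a)]; print("fx",f,"z bar",s[2]+.054)
E
```

```text
clock: 20.05
tool_pos: [0.5073, -0.0894, 0.1168]
eef_rot: [0.663, 0.749, 0.003, 0.003]
contact_force: [4.5, 0.3, 3.3]
opening: 0.14
finger_force: 25.0
clock: 20.22
tool_pos: [0.507, -0.0894, 0.1166]
eef_rot: [0.663, 0.749, 0.003, 0.002]
contact_force: [5.8, 0.6, 1.4]
opening: 0.141
finger_force: 25.1
t 20.22 pos [ 0.507  -0.0894  0.1166] yaw 96.99 tilt 0.4 shift [-0.02 -0.41  0.15] spin -0.0 q7 -0.27 F [5.8 0.6 1.4] op 0.141 ff 25.1
fx -0.08559004910484604 z bar 0.17057889364644818
```

```bash
cat > bar.py <<'E'
from h import *
def bar(save=None):
    C=cal("wrist"); p,d=optics.snapshot("wrist"); K,D,E=C
    if save: cv2.imwrite(save,p[:,:,::-1])
    v,u=np.mgrid[0:400,0:640]; u=u.ravel();v=v.ravel(); k=cv2.undistortPoints(np.c_[u,v].astype(float).reshape(-1,1,2),K,D)[:,0]; z=d[v,u]
    W=(np.c_[k*z[:,None],z]-E[:3,3])@E[:3,:3]; a=np.radians(7); q=W[:,:2]-[.592,-.0791]
    F=np.c_[q@[np.cos(a),np.sin(a)],q@[-np.sin(a),np.cos(a)],W[:,2]]*1000
    s=r.get_state(); f=(s["tool_pos"][:2]-[.592,-.0791])@[np.cos(a),np.sin(a)]*1000; tz=s["tool_pos"][2]*1000+54
    m=(z>0)&(F[:,1]>15)&(F[:,1]<46)&(abs(F[:,0]-f)<25)&(abs(F[:,2]-tz)<25)
    G=F[m]; hi=np.percentile(G[:,2],97); zc=hi-8; th=np.arcsin(np.clip((zc-88)/np.hypot(210,20),-1,1))-np.arctan2(20,210)
    print("bar pts",m.sum(),"crest",hi.round(1),"x",np.percentile(G[:,0],[3,50,97]).round(1),"theta",th.round(3),"carrier mm",(7-105*np.sin(th)).round(1),"| tool fx",f.round(1),"grasp z",tz.round(1))
    m=(z>0)&(abs(F[:,0])<20)&(abs(F[:,1])<60)&(F[:,2]>95)&(F[:,2]<220)
    if m.sum()>50: print("mid pts",m.sum(),np.percentile(F[m],[5,50,95],axis=0).round(1).tolist())
E
python3 - <<'E'
from bar import *
bar("pics/w6.png"); go(.5,-.09,.1,97)
E
```

```text
bar pts 3349 crest 184.1 x [-94.2 -87.  -79.9] theta 0.336 carrier mm -27.6 | tool fx -85.5 grasp z 170.8
mid pts 16843 [[-13.1, -21.2, 106.0], [-1.2, 14.9, 153.7], [17.2, 54.7, 217.2]]
t 20.27 pos [ 0.5071 -0.0893  0.1168] yaw 96.99 tilt 0.41 shift [ 0.02 -0.73  1.67] spin -0.0 q7 -0.27 F [5.6 0.8 2. ] op 0.137 ff 25.1
```

View pics/w6.png

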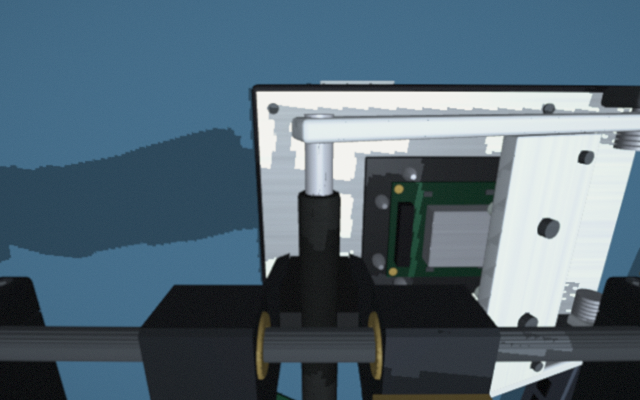

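The wrist view shows the gate about 20° above level: the bar is held at (320,240), the arm runs along row 125, and the board sits undisturbed in the nest at (450,235). Depth gives theta = 0.336, with the bar 5 mm high in the pads.

```bash
python3 -m creep '[{"grip":-1,"tx":0,"ty":-0.35,"tz":0.85,"spin":0},{"grip":-1,"tx":0,"ty":-0.35,"tz":0.95,"spin":0},{"grip":-1,"tx":0,"ty":-0.3,"tz":0.95,"spin":0},{"grip":-1,"tx":0,"ty":-0.28,"tz":0.95,"spin":0},{"grip":-1,"tx":0,"ty":-0.22,"tz":0.9,"spin":0},{"grip":-1,"tx":0,"ty":0,"tz":0,"spin":0},{"grip":-1,"tx":0,"ty":0,"tz":0,"spin":0}]' 40
python3 - <<'E'
from bar import *
bar("pics/w7.png"); go(.5,-.09,.1,97)
E
```

```text
clock: 20.85
tool_pos: [0.4926, -0.0911, 0.0706]
eef_rot: [0.663, 0.749, 0.003, 0.002]
contact_force: [4.8, 1.2, 4.5]
opening: 0.138
finger_force: 40.1
bar pts 3447 crest 139.6 x [-109.1 -101.9  -94.6] theta 0.113 carrier mm -4.9 | tool fx -100.1 grasp z 124.8
mid pts 19419 [[-19.4, -40.5, 105.8], [-4.6, 18.8, 129.8], [15.0, 56.0, 132.2]]
t 20.9 pos [ 0.4926 -0.0911  0.0708] yaw 97.0 tilt 0.44 shift [ 0.02  0.77 -2.91] spin 0.0 q7 -0.34 F [6.1 0.7 3.3] op 0.136 ff 40.1
```

```bash
python3 -m creep '[{"grip":-1,"tx":0,"ty":-0.1,"tz":0.4,"spin":0},{"grip":-1,"tx":0,"ty":-0.1,"tz":0.4,"spin":0},{"grip":-1,"tx":0,"ty":-0.05,"tz":0.4,"spin":0},{"grip":-1,"tx":0,"ty":0,"tz":0.3,"spin":0},{"grip":-1,"tx":0,"ty":0,"tz":0.2,"spin":0},{"grip":-1,"tx":0,"ty":0,"tz":0,"spin":0},{"grip":-1,"tx":0,"ty":0,"tz":0,"spin":0},{"grip":-1,"tx":0,"ty":0,"tz":0,"spin":0}]' 40
python3 - <<'E'
from bar import *
bar("pics/w8.png"); go(.5,-.09,.1,97)
E
```

```text
clock: 21.57
tool_pos: [0.4899, -0.0914, 0.0542]
eef_rot: [0.663, 0.749, 0.003, 0.002]
contact_force: [3.8, 0.8, 7.5]
opening: 0.141
finger_force: 40.0
bar pts 3489 crest 123.7 x [-111.9 -104.6  -97.2] theta 0.037 carrier mm 3.2 | tool fx -102.9 grasp z 108.2
mid pts 14254 [[-19.5, -32.4, 105.1], [-8.3, 25.6, 121.7], [5.9, 56.3, 123.4]]
t 21.62 pos [ 0.4899 -0.0914  0.0542] yaw 97.01 tilt 0.43 shift [ 0.02  1.06 -4.57] spin 0.0 q7 -0.36 F [4.2 0.5 7.9] op 0.131 ff 40.0
```

```bash
cat >> bar.py <<'E'
    for nm,x0,x1,y0,y1 in(("carrier margin",-56,-51,-12,40),("plate",-100,-65,50,80),("pcb",-41,-30,22,30)):
        m=(z>0)&(F[:,0]>x0)&(F[:,0]<x1)&(F[:,1]>y0)&(F[:,1]<y1)&(F[:,2]<100)&(F[:,2]>60)
        if m.sum()>20: print(nm,m.sum(),np.percentile(F[m][:,2],[10,50,90]).round(1))
E
python3 -m creep '[{"grip":-1,"tx":0,"ty":-0.05,"tz":0.2,"spin":0},{"grip":-1,"tx":0,"ty":0,"tz":0.2,"spin":0},{"grip":-1,"tx":0,"ty":0,"tz":0.2,"spin":0},{"grip":-1,"tx":0,"ty":0,"tz":0.1,"spin":0},{"grip":-1,"tx":0,"ty":0,"tz":0,"spin":0},{"grip":-1,"tx":0,"ty":0,"tz":0,"spin":0},{"grip":-1,"tx":0,"ty":0,"tz":0,"spin":0}]' 40
python3 - <<'E'
from bar import *
bar("pics/w9.png"); go(.5,-.09,.1,97)
E
```

```text
clock: 22.2
tool_pos: [0.4891, -0.0915, 0.0473]
eef_rot: [0.663, 0.749, 0.003, 0.002]
contact_force: [3.9, 0.7, 8.2]
opening: 0.137
finger_force: 40.0
bar pts 3511 crest 117.0 x [-112.7 -105.4  -97.9] theta 0.005 carrier mm 6.5 | tool fx -103.6 grasp z 101.3
mid pts 12180 [[-19.5, -29.0, 102.3], [-10.1, 27.6, 118.1], [1.5, 56.4, 119.8]]
carrier margin 1219 [69.8 85.1 86. ]
plate 3078 [68.9 69.7 70.6]
pcb 434 [87.5 88.2 89. ]
t 22.25 pos [ 0.4891 -0.0915  0.0473] yaw 97.01 tilt 0.41 shift [ 0.01  1.14 -5.26] spin 0.0 q7 -0.36 F [3.  1.3 8.9] op 0.133 ff 40.0
```

```bash
python3 -m creep '[{"grip":-1,"tx":0,"ty":0,"tz":0.1,"spin":0},{"grip":-1,"tx":0,"ty":0,"tz":0.12,"spin":0},{"grip":-1,"tx":0,"ty":0,"tz":0,"spin":0},{"grip":-1,"tx":0,"ty":0,"tz":0,"spin":0},{"grip":-1,"tx":0,"ty":0,"tz":0,"spin":0},{"grip":-1,"tx":0,"ty":0,"tz":0,"spin":0},{"grip":-1,"tx":0,"ty":0,"tz":0,"spin":0},{"grip":-1,"tx":0,"ty":0,"tz":0,"spin":0}]' 40
python3 - <<'E'
from bar import *
bar("pics/w10.png"); bar(); go(.5,-.09,.1,97)
E
```

```text
clock: 22.92
tool_pos: [0.4889, -0.0915, 0.0452]
eef_rot: [0.663, 0.749, 0.003, 0.002]
contact_force: [2.9, 1.6, 10.1]
opening: 0.136
finger_force: 40.0
bar pts 3505 crest 114.9 x [-112.8 -105.6  -98.1] theta -0.005 carrier mm 7.5 | tool fx -103.8 grasp z 99.2
mid pts 11472 [[-19.5, -28.2, 115.6], [-10.6, 28.4, 116.9], [0.4, 56.5, 118.6]]
carrier margin 1174 [70. 84. 85.]
plate 3201 [68.9 69.8 70.6]
pcb 441 [86.4 87.2 88. ]
bar pts 3510 crest 114.9 x [-112.8 -105.6  -98.2] theta -0.005 carrier mm 7.5 | tool fx -103.9 grasp z 99.2
mid pts 11471 [[-19.5, -28.0, 115.5], [-10.6, 28.3, 116.9], [0.3, 56.4, 118.6]]
carrier margin 1187 [70.  84.1 85.1]
plate 3193 [68.9 69.8 70.6]
pcb 440 [86.5 87.2 88. ]
t 23.02 pos [ 0.4889 -0.0915  0.0452] yaw 97.01 tilt 0.39 shift [ 0.02  1.16 -5.48] spin 0.0 q7 -0.37 F [ 2.5  1.2 10.3] op 0.133 ff 40.0
```

```bash
python3 -c "
from plant import workorder
print(workorder.finish_job())"
```

```text
the job is handed in; nothing more can be done
None
```

The job is handed in, with no verdict returned: the board lies in the nest with its sockets towards the hinge, and the arm is holding the gate by its bar with the carrier pressed about 6–7.5 mm (two depth readings: 5.8 and 7.5).

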